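# Preset the nitrogen valve two turns open

### The job

Preset the nitrogen valve on the bench: push the loose red handwheel fully down onto the valve's square stem, turn it clockwise until the valve stops, then back it off (anticlockwise) exactly two full turns. Finish while still gripping the wheel's black revolving handle, holding it still so that the setting cannot creep while I tighten the lock nut. Leave the other things on the bench where they are.

Things in the scene. Friction and masses are not known exactly. Their poses are not given: they have to be found in the camera images.
- valve_block: valve block fixed to the bench: steel base plate 130x100 mm, aluminium block 62x56 mm with its top 52 mm above the bench, brass hexagon, steel lock nut, upright stem; round pressure gauge on its -x side, plugged fittings on +y and -y. Origin: underside centre of the plate, on the bench; the stem's axis stands 4 mm from it towards the block's +x. z up
- stem (a joint): valve opening, rad: 0 = closed against a rigid stop, grows anticlockwise seen from above, one turn = 6.283; the stem does not rise. It begins between a third and three quarters of a turn open and can open to 22. Friction about 0.1 N m (some 2 N at the handle); it stays where it is left
- stem_seat (a point): centre of the round brass collar (29 mm across) on which the seated wheel's hub rests, 77 mm above the bench, on the stem's axis; it turns with the stem, its x and y axes square to the stem's flats
- stem_top (a point): top centre of the steel square stem, 117 mm above the bench: 16 mm across flats, 40 mm long from the collar up, its last 5 mm tapered to 10 mm; axes as stem_seat
- wheel_foot (a point): underside centre of the loose red handwheel's hub (wheel 0.33 kg; begins on the bench standing on its hub, handle up, z up). Square hub 34x34 mm, 50 mm high, with a square 17.2 mm bore right through; hub and bore flats are square to the x and y axes. It fits the stem in four positions, with some 0.15 rad of lost motion when turning is reversed
- wheel_hub (a point): centre of the hub, 40 mm above wheel_foot, axes as there: grip the hub here, across its flats in the y direction (34 mm wide). Hub top 10 mm above this point. Four spokes along +-x and +-y carry a round rim 12 mm thick, 108 mm across outside, 84 mm inside, its top 14 mm below this point; the revolving handle stands on the rim at +x
- handle: the wheel's black revolving handle: upright cylinder 20 mm across, 52 mm long, spinning freely about its own axis, so it can be gripped and led round in a circle without turning the gripper. Origin: its centre, 48 mm from the wheel's axis along the wheel's +x, 56 mm above wheel_foot; its top is 32 mm above the hub's top. Its own yaw means nothing
- nippers: blue-handled side cutters, 48x111x12 mm, lying on the bench (origin: centre of the underside); a bystander
- hex_keys: red folding hex-key set, 26x85x18 mm, lying on the bench (origin: centre of the underside); a bystander
- tape: roll of amber tape, 73 mm across, 14 mm high (origin: centre of the underside); a bystander
- oil: amber oil bottle with black nozzle, 35 mm across, 115 mm high, standing on the bench (origin: centre of the underside); a bystander
Mind the look-alikes: they are no part of the job. What is meant by the part that bears wheel_foot is not purple, and is the larger of those in its own colour.

How it is judged:
By the outcome, as a careful person would: the job done as asked, in the order asked, and still so for the second after the job is handed in, while the arm keeps its last pose, push and grip.
It also fails if it takes over 72 s, if anything falls off the work surface, if the arm or the gripper's body presses on something with over 40 N, if the wrist force passes 120 N, or if a joint passes its speed limit or range.

### The arm

A 6-joint arm with a two-finger parallel gripper is mounted at the origin on a cart in front of the work surface, level with it; the furniture and walls round the work are solid. World frame = base frame: x ahead of the robot, y to its left, z up, the work surface at z = 0. Lengths are in mm, angles in rad, forces in N, time in s.
With the tool pointing down it reaches from about 300 to 950 mm from the base axis. Payload 3.1 kg.
Tool frame: the origin (TCP) lies on the front face of the gripper's body, between the roots of the fingers; the fingertips stand 73 mm ahead of it and the grasp point (between the pads) lies 54 mm ahead of it; z points along the fingers, y is the line along which they close (so a half turn about z gives the same grasp; the last joint's range is limited). The gripper opens to 85 mm and grips with 20 to 120 N. Pads are 22 mm wide; open, the fingers measure 114 mm over their backs; the gripper's body (76 mm by 85 mm) begins 54 mm behind the grasp point. The pads swing forward as they close: fully open they stand 13 mm farther back than shut.
Start: joints at [1.082, 0.308, 1.634, -0, 1.2, -0.07], TCP at [254.191, 570.981, 303.872] pointing down, gripper open.
Joint ranges: [-3.06, 3.06], [-0.79, 1.96], [0.05, 2.63], [-1.19, 4.34], [0.05, 2.64], [-2.94, 2.94]. Speed limits (rad/s): [2.79, 2.79, 3.14, 3.14, 3.14, 3.14].

### API

Orientations are given as a rotation vector (axis times angle).
In Python, from station import telemetry, vision, workorder gives the robot as it stands.
- The arm moves only by the tool carry_out, never from a script. Its argument "targets" is a list that holds one entry, the list of rows, each a list of 7 numbers: the shift along the tool's x, y, z normalised to -1 to 1, where 1 is 0.15 m, then the turn, a rotation vector about the tool's x, y, z normalised to -1 to 1, where 1 is 180 degrees, then the closure, from 0 (fully open) to 1 (shut). In form: [[[x, y, z, rx, ry, rz, fingers], ...]]. A call has 1 to 20 rows; each row shifts and turns the commanded pose from where the row before left it, along the tool's axes as they then stand; what a row does not reach is not made up. A row lasts 1/10 s, in which the tool goes at most 50 mm and 8.59 degrees, less where a joint would pass 70% of its speed; a pose out of reach is approached as far as the arm can. A call with a number of a shift or a turn outside -1 to 1 is refused whole. A call with a gripper value outside its range is refused whole. The fingers move at their own pace and stop on an object; "force" is the grip in N (left out, the last holds). Time passes only in rows, so rows that do not move let the fingers close. It gives the time, the measured TCP pose, the force, the opening and the grip force at its end, in the units of the state.
- telemetry.state(): the state, without advancing time (a new reading comes with each control period).
- vision.read_camera(name): name is "scene" or "top"; returns a dict with "color" (420x560x3 uint8, red, green, blue), "range_z" (420x560 float32, mm along the optical axis (not along the pixel's ray), 0 where there is no reading), "fx", "fy", "cx", "cy" (pixels), "k1" (the pictures are not rectified: a ray, as slopes to the right and down, at radius r is drawn at 1 + k1 r^2 times it, then the intrinsics apply), "xyz" and "rotation" of the camera in the world. Camera axes: x right, y down, z forward; pixel columns grow to the right and rows downward; lengths in mm; the calibration is good to about 2 mm. A picture is of the moment at which its call begins.
- workorder.finish_job(): hands the job in; it is judged then, once.
Trained networks look in a picture, given as the dict that the camera call returned (one of the last four; its "shot" number tells which), for a name from the list of things; names that differ only in an ending like _2 or _b are one class to them, and where a whole thing is asked for, a point or a joint stands for the part that bears it (a point fixed in the world has none). Each returns a list of dicts, best first, with "p" (0 to 1); they miss things now and then, are a little off and sometimes report something else, mostly with a low value. They report only what shows in the picture. A call takes as long as a camera call. They do not tell look-alikes from the thing itself.
- vision.look_for(query, picture): "position" ([x, y, z] in mm, in world coordinates, good to about 4 mm: the middle of the surface that is visible of it).
- vision.outline_of(query, picture): "mask" (420x560 bool, what is visible of it).
- vision.mark_of(query, picture): "position" ([x, y, z] in mm, in world coordinates, good to about 4 mm: a listed point, or the origin of a listed thing).
The state is a dict: "clock": time; "q": joint angles; "joint_vel": joint speeds; "effort": joint torques, N m; "ee_pos": TCP position; "tcp_rot": TCP orientation; "wrist_force": force on the tool from outside, world axes, zero at the start; "moment": the same for the moment, N m; "finger_gap": finger opening in mm; "gripper_force": force on a finger pad.
Only numpy, scipy, OpenCV 4.12 (cv2) and the standard library are available. Lean on these libraries where they do the work, as an engineer would, in place of code of your own. Each camera call takes 0.05 s, during which the arm holds its last target. There are 200 camera calls.

## Working session

There is one attempt and no reset: what is moved stays moved. The work goes in short steps, Python scripts to look and compute and a tool call to move; the robot and the scene stay as the last step left them, time stands still between calls to the robot, and variables do not carry over. Pictures are saved under pics/ and viewed, at most 10 in all, crops included, and the job is handed in when it is done.

Besides the shell and the picture viewer there is one more tool, called after ">>>" in YAML: its name, and indented under it one key for each argument. carry_out: Moves the arm, as the interface text tells. Its arguments: {"type":"object","properties":{"targets":{"type":"array","items":{"type":"array","items":{"type":"array","items":{"type":"number","minimum":-1,"maximum":1}}}},"force":{"type":"number"}},"required":["targets"]}

```bash
mkdir -p pics; cat > h.py <<'E'
import numpy as np, cv2
from scipy.spatial.transform import Rotation as R
from station import telemetry, vision, workorder
def save(name,img,scale=1):
    img=cv2.resize(img,None,fx=scale,fy=scale,interpolation=cv2.INTER_CUBIC) if scale!=1 else img
    cv2.imwrite('pics/'+name,cv2.cvtColor(np.ascontiguousarray(img),cv2.COLOR_RGB2BGR))
def rot(p):
    r=np.array(p['rotation'],float)
    return r if r.shape==(3,3) else R.from_rotvec(r).as_matrix()
def cloud(p):
    h,w=p['range_z'].shape
    u,v=np.meshgrid(np.arange(w),np.arange(h))
    K=np.array([[p['fx'],0,p['cx']],[0,p['fy'],p['cy']],[0,0,1.]])
    s=cv2.undistortPoints(np.stack([u,v],-1).reshape(-1,1,2).astype(float),K,np.array([p['k1'],0,0,0.])).reshape(h,w,2)
    z=p['range_z'].astype(float)
    c=np.dstack([s*z[...,None],z])
    P=c@rot(p).T+np.array(p['xyz']); P[z==0]=np.nan
    return P
def proj(p,X):
    c=(np.atleast_2d(X)-np.array(p['xyz']))@rot(p)
    s=c[:,:2]/c[:,2:]; s=s*(1+p['k1']*(s**2).sum(1,keepdims=True))
    return s*[p['fx'],p['fy']]+[p['cx'],p['cy']]
E
python3 - <<'E'
from h import *
print(telemetry.state())
for n in('scene','top'):
    p=vision.read_camera(n); save(n+'0.png',p['color'],1.4)
    print(n,p['xyz'],rot(p).round(3).tolist(),p['fx'],p['k1'])
    for q in('valve_block','stem_top','stem_seat','wheel_foot','wheel_hub','handle','nippers','hex_keys','tape','oil'):
        for d in vision.mark_of(q,p)[:4]: print(q,np.round(d['position'],1),round(d['p'],2),proj(p,d['position'])[0].round())
E
```

```text
{'clock': 0.0, 'q': array([ 1.08232525e+00,  3.09021113e-01,  1.63521284e+00, -2.72207573e-05,
        1.19970865e+00, -6.97051752e-02]), 'joint_vel': array([-1.54353922e-03,  2.37676266e-04, -5.88810421e-05,  1.99866109e-04,
       -1.14018222e-03,  1.24289768e-03]), 'effort': array([ 1.31422872e-03, -4.15227807e+01, -2.76676387e+01,  1.26757527e-04,
        9.84718034e-03, -2.71361429e-06]), 'ee_pos': array([253.86442533, 570.38702449, 302.62433718]), 'tcp_rot': array([-0.65285491, -3.07237014,  0.00355872]), 'wrist_force': array([-0.11794363, -0.26811215,  0.01063993]), 'moment': array([-0.01797782, -0.03181712, -0.03649131]), 'gripper_force': 0.0, 'finger_gap': 85.60381551458596}
scene [  7.34483346 403.75067756 608.51971463] [[-0.731, -0.349, 0.586], [-0.681, 0.406, -0.609], [-0.026, -0.845, -0.535]] 415.85875841176306 -0.12691466572172258
valve_block [511.7  40.4   2. ] 0.76 [217. 295.]
stem_top [518.6  44.3 117.4] 0.62 [207. 251.]
stem_seat [514.6  41.9  75.9] 0.9 [211. 268.]
wheel_foot [ 462.  -272.4   -3.6] 0.97 [328. 237.]
wheel_foot [ 503.  -137.3    3.4] 0.84 [278. 255.]

[... 964 characters left out ...]
.84 [339. 245.]
wheel_foot [357.8 -77.7   0.6] 0.72 [260. 288.]
wheel_foot [516.4  42.1  72.7] 0.67 [208. 223.]
wheel_foot [ 4.932e+02 -1.371e+02 -4.000e-01] 0.64 [284. 234.]
wheel_hub [ 494.5 -135.3   31.5] 0.87 [283. 233.]
wheel_hub [ 693.  -268.9    1.1] 0.65 [335. 156.]
wheel_hub [ 460.6 -278.9   38.1] 0.56 [342. 247.]
handle [514.   45.1 115.1] 0.6 [203. 224.]
handle [ 466.2 -155.6   43.7] 0.57 [291. 245.]
handle [ 469.1 -236.6   57.8] 0.46 [325. 244.]
handle [398.9 -61.8  54.1] 0.44 [252. 273.]
nippers [711.8  53.5  -3.2] 0.79 [211. 149.]
hex_keys [ 6.915e+02 -1.266e+02 -3.000e-01] 0.88 [280. 157.]
tape [ 554.3 -437.1    3.4] 0.89 [402. 210.]
oil [ 690.4 -266.7    2.1] 0.58 [334. 157.]
```

View pics/scene0.png

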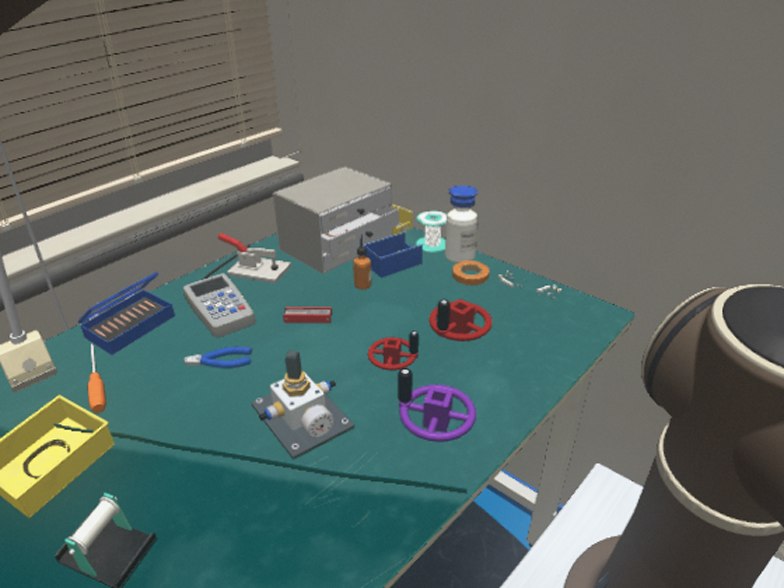

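View pics/top0.png

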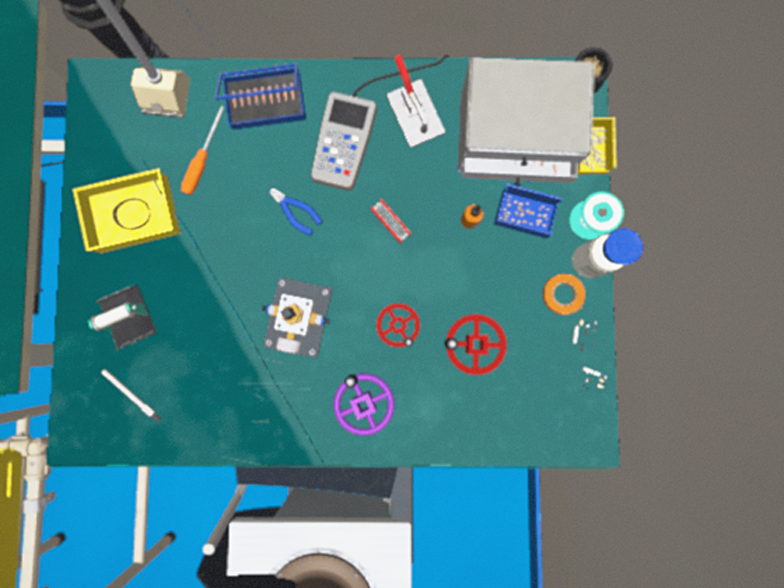

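Candidates for the wheel (native top pixels): the purple wheel at about (260,288), the small red wheel at (284,233), and the large red wheel at (340,246). It must be not purple and the larger of its colour, so I choose the large red one at (340,246). I'll check that in a close crop and measure it.

```bash
python3 - <<'E'
from h import *
p=vision.read_camera('top'); q=vision.read_camera('scene')
def crop(p,c,r=36,s=8): 
    c=np.round(c).astype(int); return cv2.resize(p['color'][c[1]-r:c[1]+r,c[0]-r:c[0]+r],(s*r,s*r),interpolation=cv2.INTER_CUBIC)
rows=[np.hstack([crop(p,(340,246)),crop(p,(206,224),22,13)[:288,:286]]),np.hstack([crop(q,(328,228)),crop(q,(209,258),22,13)[:288,:286]])]
save('crop1.png',np.vstack(rows))
hsv=cv2.cvtColor(p['color'],cv2.COLOR_RGB2HSV)
for n,P_ in(('top',p),('scene',q)):
    C=cloud(P_); hsv=cv2.cvtColor(P_['color'],cv2.COLOR_RGB2HSV)
    near=np.hypot(C[...,0]-463,C[...,1]+277)<75
    red=near&((hsv[...,0]<8)|(hsv[...,0]>172))&(hsv[...,1]>130)
    X=C[red]; print(n,red.sum(),np.nanpercentile(X[:,2],[5,25,50,75,95]).round(1))
    rim=X[(X[:,2]>8)&(X[:,2]<34)]
    rr=rim[np.hypot(*(rim[:,:2]-[463,-277]).T)>38]
    # outer circle fit
    from scipy.optimize import least_squares
    f=least_squares(lambda a:np.hypot(rr[:,0]-a[0],rr[:,1]-a[1])-48,[463,-277],loss='soft_l1'); print('rim c',f.x.round(1),len(rr))
    top=X[X[:,2]>42]; print('hub top',len(top),top.mean(0).round(1), cv2.minAreaRect(top[:,:2].astype(np.float32)))
    blk=near&(hsv[...,2]<75)&(C[...,2]>40); B=C[blk]; t=B[B[:,2]>75]; print('handle',len(B),B.mean(0).round(1),'top',len(t),t.mean(0).round(1),t[:,2].max())
    a=np.hypot(C[...,0]-516,C[...,1]-43)<30
    for lo,hi in((68,76),(76,85),(95,111),(111,125)):
        S=C[a&(C[...,2]>lo)&(C[...,2]<hi)]; print('stem',lo,len(S),S.mean(0).round(1) if len(S) else '')
E
```

```text
Traceback (most recent call last):
ValueError: all the input array dimensions except for the concatenation axis must match exactly, but along dimension 0, the array at index 0 has size 288 and the array at index 1 has size 286
```

```bash
python3 - <<'E'
from h import *
from scipy.optimize import least_squares
p=vision.read_camera('top'); q=vision.read_camera('scene')
def crop(p,c,r=36): 
    c=np.round(c).astype(int); return cv2.resize(p['color'][c[1]-r:c[1]+r,c[0]-r:c[0]+r],(290,290),interpolation=cv2.INTER_CUBIC)
save('crop1.png',np.vstack([np.hstack([crop(p,(340,246)),crop(p,(206,224),20)]),np.hstack([crop(q,(328,228)),crop(q,(209,258),20)])]))
for n,P_ in(('top',p),('scene',q)):
    C=cloud(P_); hsv=cv2.cvtColor(P_['color'],cv2.COLOR_RGB2HSV)
    near=np.hypot(C[...,0]-463,C[...,1]+277)<75
    red=near&((hsv[...,0]<8)|(hsv[...,0]>172))&(hsv[...,1]>130)
    X=C[red]; print(n,red.sum(),np.nanpercentile(X[:,2],[5,25,50,75,95]).round(1))
    rim=X[(X[:,2]>8)&(X[:,2]<34)]
    rr=rim[np.hypot(*(rim[:,:2]-[463,-277]).T)>38]
    f=least_squares(lambda a:np.hypot(rr[:,0]-a[0],rr[:,1]-a[1])-48,[463,-277],loss='soft_l1'); print('rim c',f.x.round(1),len(rr))
    top=X[X[:,2]>42]; print('hub top',len(top),top.mean(0).round(1), cv2.minAreaRect(top[:,:2].astype(np.float32)))
    blk=near&(hsv[...,2]<75)&(C[...,2]>40); B=C[blk]; t=B[B[:,2]>75]; print('handle',len(B),B.mean(0).round(1),'top',len(t),t.mean(0).round(1),t[:,2].max())
    a=np.hypot(C[...,0]-516,C[...,1]-43)<30
    for lo,hi in((68,76),(76,85),(95,111),(111,125)):
        S=C[a&(C[...,2]>lo)&(C[...,2]<hi)]; print('stem',lo,len(S),S.mean(0).round(1) if len(S) else '')
E
```

```text
top 750 [21.4 24.1 25.8 28.2 50.9]
rim c [ 464.5 -275.4] 475
hub top 146 [ 464.9 -273.7   50.2] ((464.806640625, -258.5728759765625), (31.173295974731445, 68.68789672851562), 0.21948564052581787)
handle 13 [ 467.7 -219.9   74.3] top 7 [ 468.1 -220.5   81.3] 84.59870706816821
stem 68 28 [516.8  36.7  73.3]
stem 76 35 [513.8  38.2  77.9]
stem 95 15 [516.2  37.5 104.3]
stem 111 47 [515.4  43.1 115.5]
scene 642 [17.6 23.4 26.  38.3 51.1]
rim c [ 462.  -271.9] 311
hub top 138 [ 460.  -273.    49.7] ((463.2408752441406, -262.1800537109375), (62.905418395996094, 34.82036590576172), 86.65496063232422)
handle 136 [ 461.  -222.5   61.9] top 29 [ 461.9 -222.5   79.3] 83.01810877079174
stem 68 56 [507.1  51.1  72.2]
stem 76 79 [509.2  47.8  78.6]
stem 95 69 [510.5  48.  103.2]
stem 111 57 [512.3  46.1 115.4]
```

View pics/crop1.png

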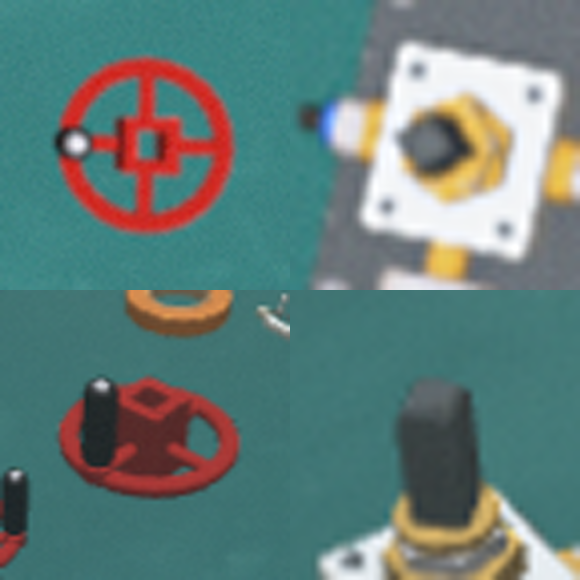

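The crop shows the large red wheel (top-left panel, hub at crop (148,144), black handle at (75,142), i.e. towards +y). It's clearly larger than the other red wheel. The stem (right-hand panels) is turned roughly 45° to the world axes. Next I'll fit both with silhouettes.

```bash
cat > fit.py <<'E'
from h import *
from scipy.optimize import differential_evolution as DE
S=6
def hullfill(p,img,X,o,off):
    u=((proj(p,X)+off-o+0.5)*S-0.5)
    cv2.fillConvexPoly(img,cv2.convexHull(np.round(u*16).astype(np.int32)),1,shift=4)
def Rz(a): return np.array([[np.cos(a),-np.sin(a)],[np.sin(a),np.cos(a)]])
def sq(h,z,a,c): return np.c_[(np.array([[-h,-h],[h,-h],[h,h],[-h,h]])@Rz(a).T)+c,np.full(4,z)]
def circ(r,z,c,n=40): t=np.linspace(0,2*np.pi,n,endpoint=False); return np.c_[c[0]+r*np.cos(t),c[1]+r*np.sin(t),np.full(n,z)]
def stem(p,shape,o,x,off,ang):
    img=np.zeros(shape,np.uint8); c=x[:2]
    hullfill(p,img,np.r_[sq(8,79,ang,c),sq(8,112,ang,c),sq(5,117,ang,c)],o,off); return img
def iou(a,b): return (a&b).sum()/max(1,(a|b).sum())
E
cat > st.py <<'E'
from fit import *
p=vision.read_camera('top'); q=vision.read_camera('scene')
D=[]
for P,c in((p,(204,224)),(q,(209,256))):
    o=np.array(c)-16; im=cv2.resize(P['color'][o[1]:o[1]+32,o[0]:o[0]+32],None,fx=S,fy=S,interpolation=cv2.INTER_CUBIC)
    hsv=cv2.cvtColor(im,cv2.COLOR_RGB2HSV); m=((hsv[...,2]<95)&(hsv[...,1]<100)).astype(np.uint8)
    n,l,s,ce=cv2.connectedComponentsWithStats(m); k=l[96,96] or 1+s[1:,4].argmax(); m=(l==k).astype(np.uint8)
    print(s[k]); D.append((P,o,m,im))
def cost(x):
    return -sum(iou(m,stem(P,m.shape,o,x,x[2+2*i:4+2*i]*(i==1),x[4+0]if 0 else x[-1])) for i,(P,o,m,im) in enumerate(D))
b=[(505,525),(34,54),(0,0),(0,0),(-3,3),(-3,3),(0,np.pi/2)]
b=[(505,525),(34,54),(0,.001),(0,.001),(-3,3),(-3,3),(0,np.pi/2)]
for a in np.arange(0,90,7.5):
    r=DE(cost,b[:-1]+[(np.radians(a),np.radians(a)+.01)],maxiter=25,popsize=6,seed=1,polish=False); print(a,round(-r.fun,3),r.x.round(1)[[0,1,4,5]])
r=DE(cost,b,maxiter=60,popsize=10,seed=1,polish=False); print(np.degrees(r.x[-1]),-r.fun,r.x.round(1))
out=[]
for i,(P,o,m,im) in enumerate(D):
    f=stem(P,m.shape,o,r.x,r.x[2+2*i:4+2*i]*(i==1),r.x[-1]); a=im.copy()
    for k,col in((m,(255,0,0)),(f,(0,255,0))): cv2.drawContours(a,cv2.findContours(k,0,1)[0],-1,col,1)
    out.append(a)
save('stemfit.png',np.hstack(out),2)
E
python3 st.py
```

```text
[ 97  74  39  45 758]
[  63   70   72  114 6160]
0.0 1.069 [514.9  43.1  -0.    1.3]
7.5 1.066 [515.4  37.2  -2.3   2.6]
15.0 1.071 [515.7  37.9  -2.    2.3]
22.5 1.081 [515.9  41.4  -0.6   1.3]
30.0 1.11 [514.8  39.4  -2.    1.5]
37.5 1.106 [ 5.159e+02  4.210e+01 -4.000e-01  1.000e+00]
45.0 1.059 [512.3  40.   -2.4   1. ]
52.5 1.001 [5.148e+02 4.450e+01 4.000e-01 2.900e+00]
60.0 1.023 [5.157e+02 4.360e+01 2.000e-01 2.900e+00]
67.5 1.064 [514.9  42.1  -0.6   1.9]
75.0 1.085 [515.   41.   -1.2   1.9]
82.5 1.076 [514.6  36.8  -2.9   2.8]
34.775152897562556 1.1151867475570958 [ 5.177e+02  4.120e+01  0.000e+00  0.000e+00 -3.000e-01  1.600e+00
  6.000e-01]
```

View pics/stemfit.png

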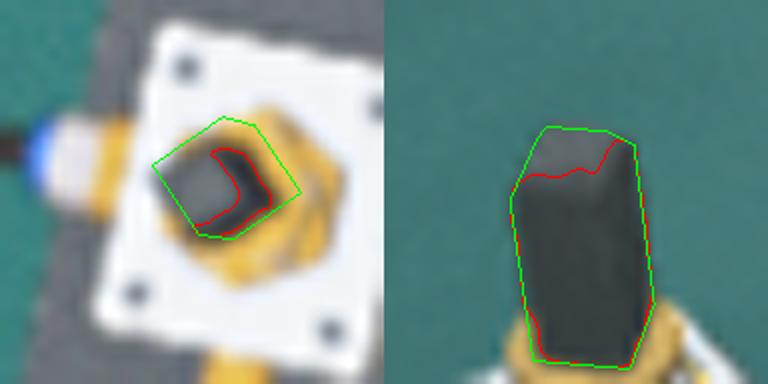

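The lighter stem top was missed by the mask, so I'll widen it and refit. I'll fit the wheel in the same script.

```bash
sed -i 's/(hsv\[...,2\]<95)&(hsv\[...,1\]<100)/(hsv[...,2]<140)\&((hsv[...,1]<95)|(hsv[...,2]<70))/' st.py
cat >> st.py <<'E'
# wheel
W=[]
for P,c in((p,(340,246)),(q,(328,228))):
    o=np.array(c)-36; im=cv2.resize(P['color'][o[1]:o[1]+72,o[0]:o[0]+72],None,fx=S,fy=S,interpolation=cv2.INTER_CUBIC)
    hsv=cv2.cvtColor(im,cv2.COLOR_RGB2HSV); m=(((hsv[...,0]<9)|(hsv[...,0]>170))&(hsv[...,1]>110)).astype(np.uint8)
    n,l,s,ce=cv2.connectedComponentsWithStats(m); m=(l==1+s[1:,4].argmax()).astype(np.uint8)
    hd=(hsv[...,2]<60); W.append((P,o,m,hd,im))
def wheel(P,shape,o,x,off):
    img=np.zeros(shape,np.uint8); c=x[:2]; a=x[-1]
    u=lambda r,z:np.round(((proj(P,circ(r,z,c))+off-o+.5)*S-.5)*16).astype(np.int32)
    cv2.fillPoly(img,[u(52.5,23.5)],1,shift=4); cv2.fillPoly(img,[u(43.5,23.5)],0,shift=4)
    R_=Rz(a); 
    for d in range(4):
        e=R_@Rz(d*np.pi/2)@np.array([[0,45,45,0],[-4,-4,4,4]]); hullfill(P,img,np.c_[e.T+c,np.full(4,20)],o,off)
    hullfill(P,img,np.r_[sq(17,0,a,c),sq(17,50,a,c)],o,off)
    h=np.zeros(shape,np.uint8); hc=c+R_@[48,0]; hullfill(P,h,np.r_[circ(10,30,hc),circ(10,82,hc)],o,off)
    return img,h
def cw(x):
    t=0
    for i,(P,o,m,hd,im) in enumerate(W):
        w,h=wheel(P,m.shape,o,x,x[2:4]*(i==1)); t-=iou(m&(h==0),w&(h==0))+ .3*(hd&(h>0)).sum()/h.sum()
    return t
rw=DE(cw,[(455,472),(-285,-265),(-3,3),(-3,3),(1.3,1.8)],maxiter=60,popsize=10,seed=1,polish=False); print('wheel',rw.x.round(2),np.degrees(rw.x[-1]),rw.fun)
out=[cv2.resize(a,(400,400)) for a in out]
for i,(P,o,m,hd,im) in enumerate(W):
    a=im.copy()
    for k in wheel(P,m.shape,o,rw.x,rw.x[2:4]*(i==1)): cv2.drawContours(a,cv2.findContours(k,0,1)[0],-1,(0,255,0),1)
    out.append(cv2.resize(a,(400,400)))
save('fit2.png',cv2.resize(np.vstack([np.hstack(out[:2]),np.hstack(out[2:])]),(600,600)))
E
python3 st.py
```

```text
[  80   70   56   50 1861]
[  56   59  130  133 7796]
0.0 1.523 [ 5.15e+02  4.31e+01 -2.00e-01  5.00e-01]
7.5 1.522 [ 5.157e+02  4.270e+01 -3.000e-01  4.000e-01]
15.0 1.529 [ 5.156e+02  4.220e+01 -3.000e-01  6.000e-01]
22.5 1.54 [5.162e+02 4.360e+01 3.000e-01 4.000e-01]
30.0 1.564 [ 5.147e+02  4.280e+01 -7.000e-01  3.000e-01]
37.5 1.562 [ 5.137e+02  4.410e+01 -5.000e-01 -1.000e-01]
45.0 1.515 [5.159e+02 4.390e+01 4.000e-01 5.000e-01]
52.5 1.442 [5.158e+02 4.440e+01 4.000e-01 1.000e-01]
60.0 1.463 [ 5.143e+02  4.250e+01 -1.100e+00  2.000e-01]
67.5 1.51 [ 5.151e+02  4.270e+01 -6.000e-01  5.000e-01]
75.0 1.528 [ 5.156e+02  4.300e+01 -3.000e-01  5.000e-01]
82.5 1.519 [ 5.15e+02  4.34e+01 -2.00e-01  4.00e-01]
34.08231532735042 1.567781106849219 [ 5.146e+02  4.410e+01  0.000e+00  0.000e+00 -2.000e-01 -1.000e-01
  6.000e-01]
wheel [ 4.6406e+02 -2.7618e+02  2.0000e-02  5.4000e-01  1.5500e+00] 88.79533550436818 -1.9085732226444088
```

View pics/fit2.png

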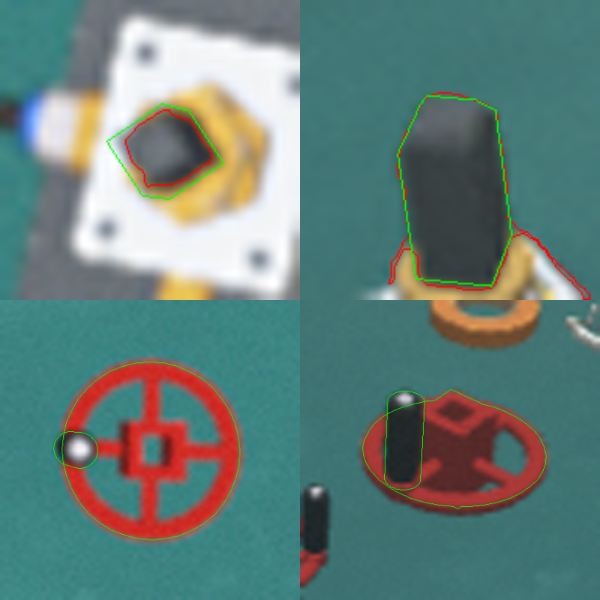

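```bash
cat > mv.py <<'E'
import sys; from h import *
# usage: mv.py x y z yaw_of_tool_y(deg): rotation first, then translation in the rotated frame (row units)
s=telemetry.state(); Rm=R.from_rotvec(s['tcp_rot']).as_matrix()
print('pos',s['ee_pos'].round(2),'tilt',np.degrees(np.arccos(-Rm[2,2])).round(2),'yaw',np.degrees(np.arctan2(Rm[1,1],Rm[0,1])).round(2),'F',s['wrist_force'].round(1),'gap',round(s['finger_gap'],1),s['gripper_force'].round(1) if hasattr(s['gripper_force'],'round') else s['gripper_force'],'t',round(s['clock'],2),'q',s['q'].round(2))
if len(sys.argv)>4:
    x,y,z,a=map(float,sys.argv[1:5]); a=np.radians(a); Y=np.array([np.cos(a),np.sin(a),0]); Z=np.array([0,0,-1.]); T=np.c_[np.cross(Y,Z),Y,Z]
    print('turn',(R.from_matrix(Rm.T@T).as_rotvec()/np.pi).round(4),'shift',(T.T@(np.array([x,y,z])-s['ee_pos'])/150).round(3))
E
python3 mv.py 464 -276 210 -1.2
```

```text
pos [254.19 570.98 303.85] tilt 0.0 yaw 66.0 F [-0.8  0.3  0.3] gap 85.2 0.0 t 1.5 q [ 1.08  0.31  1.63  0.    1.2  -0.07]
turn [-0.      0.      0.3734] shift [-5.616  1.517  0.626]
```

>>> carry_out:
  targets:
    - [[0, 0, 0, 0, 0, 0.0467, 0.35], [0, 0, 0, 0, 0, 0.0467, 0.35], [0, 0, 0, 0, 0, 0.0467, 0.35], [0, 0, 0, 0, 0, 0.0467, 0.35], [0, 0, 0, 0, 0, 0.0467, 0.35], [0, 0, 0, 0, 0, 0.0467, 0.35], [0, 0, 0, 0, 0, 0.0467, 0.35], [0, 0, 0, 0, 0, 0.0467, 0.35], [-0.28, 0.076, 0, 0, 0, 0, 0.35], [-0.28, 0.076, 0, 0, 0, 0, 0.35], [-0.28, 0.076, 0, 0, 0, 0, 0.35], [-0.28, 0.076, 0, 0, 0, 0, 0.35], [-0.28, 0.076, 0, 0, 0, 0, 0.35], [-0.28, 0.076, 0, 0, 0, 0, 0.35], [-0.28, 0.076, 0, 0, 0, 0, 0.35], [-0.28, 0.076, 0, 0, 0, 0, 0.35], [-0.28, 0.076, 0, 0, 0, 0, 0.35], [-0.28, 0.076, 0, 0, 0, 0, 0.35], [-0.28, 0.076, 0, 0, 0, 0, 0.35], [-0.28, 0.076, 0, 0, 0, 0, 0.35]]
  force: 60

```text
clock: 3.5
ee_pos: [380.2, 62.5, 304.3]
tcp_rot: [2.244, 2.197, 0.002]
wrist_force: [0.4, -0.2, 0.1]
finger_gap: 55.1
gripper_force: 0.0
```

```bash
python3 mv.py 464 -276 210 -1.2
```

```text
pos [380.18  62.45 304.34] tilt 0.09 yaw -1.23 F [ 0.4 -0.2  0.1] gap 55.1 0.0 t 3.5 q [ 0.05 -0.18  2.16  0.    1.17  0.07]
turn [ 0.0005 -0.0001 -0.0002] shift [-2.244  0.606  0.629]
```

>>> carry_out:
  targets:
    - [[-0.28, 0.076, 0.05, 0, 0, 0, 0.35], [-0.28, 0.076, 0.05, 0, 0, 0, 0.35], [-0.28, 0.076, 0.05, 0, 0, 0, 0.35], [-0.28, 0.076, 0.08, 0, 0, 0, 0.35], [-0.28, 0.076, 0.1, 0, 0, 0, 0.35], [-0.28, 0.076, 0.1, 0, 0, 0, 0.35], [-0.28, 0.076, 0.1, 0, 0, 0, 0.35], [-0.28, 0.076, 0.1, 0, 0, 0, 0.35], [0, 0, 0, 0, 0, 0, 0.35], [0, 0, 0, 0, 0, 0, 0.35]]

```text
clock: 4.5
ee_pos: [463.5, -274.4, 208.5]
tcp_rot: [-2.246, -2.193, 0.0]
wrist_force: [0.3, -0.3, 0.4]
finger_gap: 55.5
gripper_force: 0.0
```

```bash
python3 mv.py 464 -276 99 -1.2
```

```text
pos [ 463.5  -274.35  208.54] tilt 0.12 yaw -1.36 F [ 0.3 -0.3  0.4] gap 55.5 0.0 t 4.5 q [-0.62  0.26  1.91  0.    0.97 -0.59]
turn [-0.0005 -0.0005 -0.0009] shift [-0.011  0.004  0.73 ]
```

>>> carry_out:
  targets:
    - [[-0.011, 0.004, 0.15, 0, 0, 0, 0.35], [0, 0, 0.15, 0, 0, 0, 0.35], [0, 0, 0.15, 0, 0, 0, 0.35], [0, 0, 0.14, 0, 0, 0, 0.35], [0, 0, 0.08, 0, 0, 0, 0.35], [0, 0, 0.06, 0, 0, 0, 0.35], [0, 0, 0, 0, 0, 0, 0.35], [0, 0, 0, 0, 0, 0, 0.5], [0, 0, 0, 0, 0, 0, 0.7], [0, 0, 0, 0, 0, 0, 0.8], [0, 0, 0, 0, 0, 0, 0.8], [0, 0, 0, 0, 0, 0, 0.8]]
  force: 60

```text
clock: 5.7
ee_pos: [465.4, -276.1, 101.2]
tcp_rot: [2.244, 2.195, 0.001]
wrist_force: [-0.9, 0.5, 5.6]
finger_gap: 33.2
gripper_force: 61.5
```

```bash
python3 mv.py 515 43.5 245 34
```

```text
pos [ 465.36 -276.11  101.16] tilt 0.14 yaw -1.25 F [-0.9  0.5  5.6] gap 33.2 61.48004047572613 t 5.7 q [-0.62  0.43  1.95 -0.    0.76 -0.59]
turn [ 0.0005  0.0006 -0.1958] shift [ 1.581  1.466 -0.959]
```

>>> carry_out:
  targets:
    - [[0, 0, -0.08, 0, 0, 0, 0.8], [0, 0, -0.16, 0, 0, 0, 0.8], [0, 0, -0.18, 0, 0, 0, 0.8], [0, 0, -0.18, 0, 0, 0, 0.8], [0, 0, -0.18, 0, 0, 0, 0.8], [0, 0, -0.12, 0, 0, 0, 0.8], [0, 0, -0.06, 0, 0, 0, 0.8], [0, 0, 0, 0, 0, -0.0392, 0.8], [0, 0, 0, 0, 0, -0.0392, 0.8], [0, 0, 0, 0, 0, -0.0392, 0.8], [0, 0, 0, 0, 0, -0.0392, 0.8], [0, 0, 0, 0, 0, -0.0392, 0.8], [0, 0, 0, 0, 0, 0, 0.8]]

```text
clock: 7.0
ee_pos: [463.5, -274.8, 242.6]
tcp_rot: [-1.473, -2.772, -0.001]
wrist_force: [-0.3, 0.9, -3.4]
finger_gap: 32.9
gripper_force: 60.3
```

```bash
python3 mv.py 515 43.5 245 34
```

```text
pos [ 463.53 -274.78  242.59] tilt 0.17 yaw 34.02 F [-0.3  0.9 -3.4] gap 32.9 60.29803365468979 t 7.0 q [-0.62  0.21  1.89 -0.    1.04 -1.21]
turn [-0.0003 -0.0009  0.0001] shift [ 1.567  1.471 -0.016]
```

>>> carry_out:
  targets:
    - [[0.08, 0.07, 0, 0, 0, 0, 0.8], [0.15, 0.14, 0, 0, 0, 0, 0.8], [0.16, 0.15, 0, 0, 0, 0, 0.8], [0.16, 0.15, 0, 0, 0, 0, 0.8], [0.16, 0.15, 0, 0, 0, 0, 0.8], [0.16, 0.15, -0.016, 0, 0, 0, 0.8], [0.16, 0.15, 0, 0, 0, 0, 0.8], [0.16, 0.15, 0, 0, 0, 0, 0.8], [0.16, 0.15, 0, 0, 0, 0, 0.8], [0.15, 0.14, 0, 0, 0, 0, 0.8], [0.067, 0.071, 0, 0, 0, 0, 0.8], [0, 0, 0, 0, 0, 0, 0.8], [0, 0, 0, 0, 0, 0, 0.8]]

```text
clock: 8.3
ee_pos: [515.3, 42.8, 246.0]
tcp_rot: [-1.473, -2.774, 0.002]
wrist_force: [0.1, -0.5, -3.7]
finger_gap: 32.7
gripper_force: 60.5
```

```bash
python3 mv.py 515 43.5 222 34; python3 - <<'E'
from h import *
q=vision.read_camera('scene'); save('over.png',q['color'][170:310,140:300],5)
p=vision.read_camera('top')
for n,P in(('s',q),('t',p)):
  for k in('wheel_foot','wheel_hub','handle','stem_top','stem_seat'):
    for d in vision.mark_of(k,P)[:2]:
        if abs(d['position'][1]-43)<80: print(n,k,np.round(d['position'],1),round(d['p'],2))
E
```

```text
pos [515.27  42.85 245.95] tilt 0.08 yaw 34.06 F [ 0.1 -0.5 -3.7] gap 32.7 60.53826346993446 t 8.3 q [-0.    0.17  1.94 -0.    1.04 -0.59]
turn [-0.0004  0.      0.0003] shift [0.005 0.001 0.16 ]
s wheel_foot [514.2  43.3 139.7] 0.67
s handle [487.4  78.5 200.2] 0.81
s stem_top [518.5  44.4 117.2] 0.82
s stem_seat [513.8  45.   76.2] 0.85
t wheel_foot [515.7  45.3 142.8] 0.75
t wheel_hub [516.   38.1 183.2] 0.67
t stem_top [516.1  44.9  76.9] 0.72
t stem_top [513.5  47.8 118.4] 0.38
t stem_seat [515.9  42.2  74.4] 0.59
```

View pics/over.png

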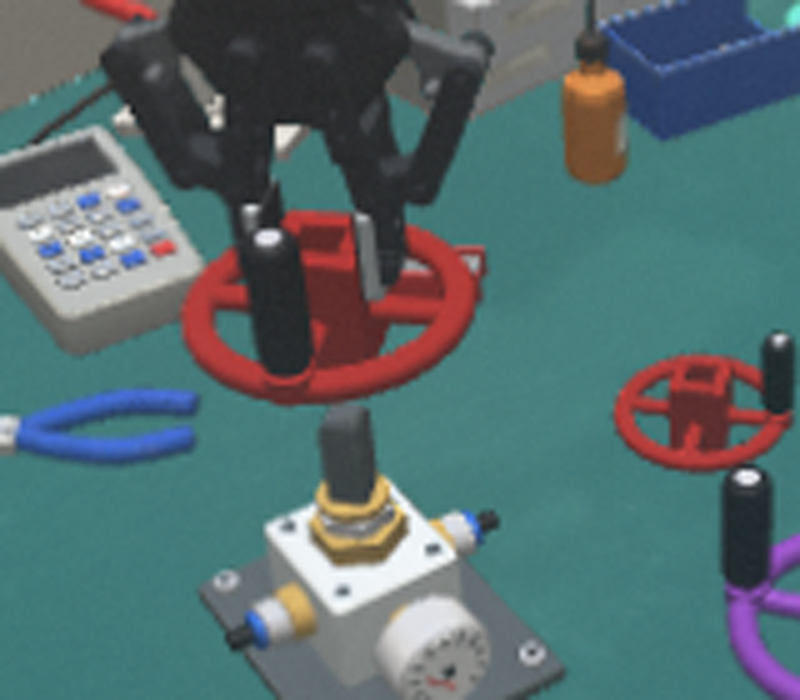

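The picture shows the wheel held level at (330,300), just above the stem at (348,450), with the hub faces roughly parallel to the stem flats. I'll lower it carefully.

>>> carry_out:
  targets:
    - [[0.003, 0, 0.06, 0, 0, 0, 0.8], [0, 0, 0.06, 0, 0, 0, 0.8], [0, 0, 0.04, 0, 0, 0, 0.8], [0, 0, 0.02, 0, 0, 0, 0.8], [0, 0, 0.015, 0, 0, 0, 0.8], [0, 0, 0.015, 0, 0, 0, 0.8], [0, 0, 0.015, 0, 0, 0, 0.8], [0, 0, 0, 0, 0, 0, 0.8]]

```text
clock: 9.7
ee_pos: [515.2, 43.6, 212.3]
tcp_rot: [-1.474, -2.773, -0.001]
wrist_force: [-1.3, 1.6, -3.7]
finger_gap: 32.8
gripper_force: 60.5
```

>>> carry_out:
  targets:
    - [[0, 0, 0.012, 0, 0, 0, 0.8], [0, 0, 0.012, 0, 0, 0, 0.8], [0, 0, 0.012, 0, 0, 0, 0.8], [0, 0, 0, 0, 0, 0, 0.8]]

```text
clock: 10.1
ee_pos: [515.0, 43.6, 206.6]
tcp_rot: [-1.474, -2.773, -0.0]
wrist_force: [-2.4, 3.1, -3.8]
finger_gap: 32.8
gripper_force: 60.5
```

>>> carry_out:
  targets:
    - [[0.007, 0, 0.02, 0, 0, 0, 0.8], [0, 0, 0.02, 0, 0, 0, 0.8], [0, 0, 0.02, 0, 0, 0, 0.8], [0, 0, 0.02, 0, 0, 0, 0.8], [0, 0, 0, 0, 0, 0, 0.8]]

```text
clock: 10.6
ee_pos: [514.9, 43.9, 194.5]
tcp_rot: [1.474, 2.774, -0.001]
wrist_force: [-1.3, 1.3, -4.4]
finger_gap: 32.8
gripper_force: 60.5
```

>>> carry_out:
  targets:
    - [[0.003, 0, 0.02, 0, 0, 0, 0.8], [0, 0, 0.02, 0, 0, 0, 0.8], [0, 0, 0.02, 0, 0, 0, 0.8], [0, 0, 0.02, 0, 0, 0, 0.8], [0, 0, 0.015, 0, 0, 0, 0.8], [0, 0, 0.012, 0, 0, 0, 0.8], [0, 0, 0, 0, 0, 0, 0.8]]

```text
clock: 11.3
ee_pos: [514.6, 44.4, 178.7]
tcp_rot: [-1.474, -2.774, 0.0]
wrist_force: [-0.5, -1.1, -3.7]
finger_gap: 32.5
gripper_force: 60.5
```

>>> carry_out:
  targets:
    - [[0, 0, 0.008, 0, 0, 0, 0.8], [0, 0, 0.008, 0, 0, 0, 0.8], [0, 0, 0.008, 0, 0, 0, 0.8], [0, 0, 0.008, 0, 0, 0, 0.8], [0, 0, 0, 0, 0, 0, 0.8]]

```text
clock: 11.8
ee_pos: [514.9, 44.4, 178.0]
tcp_rot: [-1.473, -2.774, 0.002]
wrist_force: [-10.2, -1.8, 19.0]
finger_gap: 32.4
gripper_force: 63.4
```

Contact came at TCP z = 178.0, which matches a fully seated hub (predicted 177.8). I'll release, rise and look.

>>> carry_out:
  targets:
    - [[0, 0, -0.014, 0, 0, 0, 0.8], [0, 0, -0.014, 0, 0, 0, 0.8], [0, 0, 0, 0, 0, 0, 0.6], [0, 0, 0, 0, 0, 0, 0.4], [0, 0, 0, 0, 0, 0, 0.35], [0, 0, 0, 0, 0, 0, 0.35], [0, 0, -0.06, 0, 0, 0, 0.35], [0, 0, -0.12, 0, 0, 0, 0.35], [0, 0, -0.12, 0, 0, 0, 0.35], [0, 0, -0.15, 0, 0, 0, 0.35], [0, 0, -0.08, 0, 0, 0, 0.35], [0, 0, 0, 0, 0, 0, 0.35]]

```text
clock: 13.0
ee_pos: [516.4, 44.5, 260.7]
tcp_rot: [1.472, 2.77, 0.004]
wrist_force: [-0.4, 0.7, -0.0]
finger_gap: 55.4
gripper_force: 0.0
```

```bash
python3 - <<'E'
from h import *
q=vision.read_camera('scene'); save('seated.png',q['color'][170:310,140:300],5)
C=cloud(q); hsv=cv2.cvtColor(q['color'],cv2.COLOR_RGB2HSV)
for d in vision.mark_of('handle',q)+vision.mark_of('wheel_foot',q):
    if abs(d['position'][1]-43)<80: print(np.round(d['position'],1),round(d['p'],2))
m=(hsv[...,2]<75)&(np.hypot(C[...,0]-488,C[...,1]-84)<18)&(C[...,2]<165)&(C[...,2]>105)
X=C[m]; print(len(X),X.mean(0).round(1),X.max(0).round(1)); 
t=(hsv[...,2]>0)&(np.hypot(C[...,0]-488,C[...,1]-84)<18)&(C[...,2]<170)&(C[...,2]>154); print(t.sum(),C[t].mean(0).round(1))
red=((hsv[...,0]<8)|(hsv[...,0]>172))&(hsv[...,1]>130)&(np.hypot(C[...,0]-515,C[...,1]-44)<30)&(C[...,2]>118); print('hubtop',red.sum(),C[red].mean(0).round(1))
E
python3 mv.py 488 84 240 34
```

```text
[489.1  79.3 129.1] 0.69
[513.6  45.2  74.3] 0.56
245 [482.2  87.9 138.1] [494.4  95.1 160.3]
75 [486.1  85.6 158. ]
hubtop 185 [511.8  42.3 125.7]
pos [514.07  44.49 257.17] tilt 0.08 yaw 34.04 F [0.6 0.4 0.3] gap 55.2 0.0 t 13.15 q [ 0.    0.15  1.93  0.    1.06 -0.59]
turn [-0.0004 -0.0003  0.0002] shift [0.316 0.003 0.114]
```

View pics/seated.png

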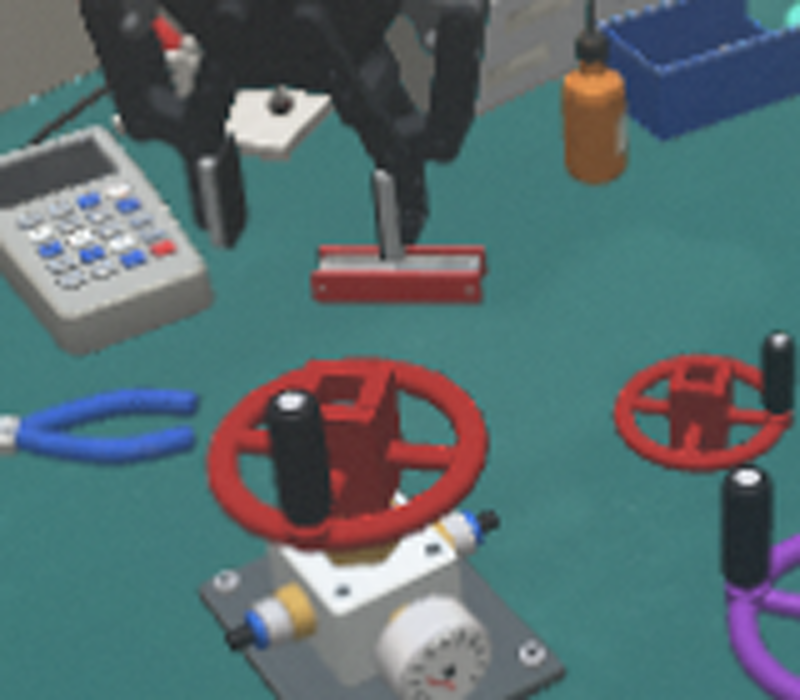

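Picture: the wheel is seated on the collar (hub top at about z 126, handle at (300,455)). Now to grip the handle.

>>> carry_out:
  targets:
    - [[0.1, 0, 0, 0, 0, 0, 0.35], [0.13, 0.003, 0.03, 0, 0, 0, 0.35], [0.086, 0, 0.08, 0, 0, 0, 0.35], [0, 0, 0.1, 0, 0, 0, 0.35], [0, 0, 0.1, 0, 0, 0, 0.35], [0, 0, 0.045, 0, 0, 0, 0.35], [0, 0, 0, 0, 0, 0, 0.5], [0, 0, 0, 0, 0, 0, 0.7], [0, 0, 0, 0, 0, 0, 0.9], [0, 0, 0, 0, 0, 0, 0.9], [0, 0, 0, 0, 0, 0, 0.9]]
  force: 50

```text
clock: 14.25
ee_pos: [488.9, 84.0, 205.3]
tcp_rot: [1.474, 2.773, 0.001]
wrist_force: [0.2, 0.6, -0.2]
finger_gap: 18.8
gripper_force: 48.9
```

```bash
python3 mv.py; python3 -c "
import numpy as np
c=np.array([514.7,44.2]);a=np.radians(124)"
```

```text
pos [488.9   84.03 205.28] tilt 0.07 yaw 34.02 F [ 0.2  0.6 -0.2] gap 18.8 48.88167126104236 t 14.25 q [ 0.08  0.18  2.01  0.    0.94 -0.51]
```

```bash
cat > arc.py <<'E'
import sys,json; from h import *
# arc.py cx cy a_end step : rows from the measured pose to successive points on the circle (deg)
cx,cy,a1,st=map(float,sys.argv[1:5]); z=205.
s=telemetry.state(); Rm=R.from_rotvec(s['tcp_rot']).as_matrix(); d=s['ee_pos'][:2]-[cx,cy]
a0=np.degrees(np.arctan2(d[1],d[0])); a0+=360*round((float(sys.argv[5])-a0)/360) if len(sys.argv)>5 else 0
print('az',a0.round(2),'r',np.hypot(*d).round(2),'F',s['wrist_force'].round(1))
A=np.linspace(a0,a1,int(np.ceil(abs(a1-a0)/st))+1)[1:]; A=np.radians(A)
P=np.c_[cx+48*np.cos(A),cy+48*np.sin(A),np.full(len(A),z)]
acc=s['ee_pos'].copy(); rows=[]
for t in P:
    u=(Rm.T@(t-acc)/150).round(3); u[2]=0; acc=acc+Rm@u*150; rows.append([*map(float,u),0,0,0,.9])
print(len(rows),json.dumps(rows).replace('0.0,','0,'))
E
python3 arc.py 514.7 44.2 18 7.5
```

```text
az 122.93 r 47.46 F [ 0.2  0.6 -0.2]
14 [[0, 0.042, 0, 0, 0, 0, 0.9], [-0.009, 0.041, 0, 0, 0, 0, 0.9], [-0.014, 0.039, 0, 0, 0, 0, 0.9], [-0.019, 0.037, 0, 0, 0, 0, 0.9], [-0.024, 0.034, 0, 0, 0, 0, 0.9], [-0.028, 0.031, 0, 0, 0, 0, 0.9], [-0.032, 0.027, 0, 0, 0, 0, 0.9], [-0.035, 0.023, 0, 0, 0, 0, 0.9], [-0.038, 0.018, 0, 0, 0, 0, 0.9], [-0.04, 0.013, 0, 0, 0, 0, 0.9], [-0.041, 0.007, 0, 0, 0, 0, 0.9], [-0.042, 0.002, 0, 0, 0, 0, 0.9], [-0.042, -0.004, 0, 0, 0, 0, 0.9], [-0.041, -0.008, 0, 0, 0, 0, 0.9]]
```

>>> carry_out:
  targets:
    - [[0, 0.042, 0, 0, 0, 0, 0.9], [-0.009, 0.041, 0, 0, 0, 0, 0.9], [-0.014, 0.039, 0, 0, 0, 0, 0.9], [-0.019, 0.037, 0, 0, 0, 0, 0.9], [-0.024, 0.034, 0, 0, 0, 0, 0.9], [-0.028, 0.031, 0, 0, 0, 0, 0.9], [-0.032, 0.027, 0, 0, 0, 0, 0.9], [-0.035, 0.023, 0, 0, 0, 0, 0.9], [-0.038, 0.018, 0, 0, 0, 0, 0.9], [-0.04, 0.013, 0, 0, 0, 0, 0.9], [-0.041, 0.007, 0, 0, 0, 0, 0.9], [-0.042, 0.002, 0, 0, 0, 0, 0.9], [-0.042, -0.004, 0, 0, 0, 0, 0.9], [-0.041, -0.008, 0, 0, 0, 0, 0.9], [0, 0, 0, 0, 0, 0, 0.9]]

```text
clock: 15.75
ee_pos: [560.8, 58.1, 204.9]
tcp_rot: [1.474, 2.772, 0.0]
wrist_force: [-0.0, -0.6, 3.5]
finger_gap: 18.1
gripper_force: 49.4
```

```bash
python3 mv.py; python3 arc.py 514.7 44.2 3 5
```

```text
pos [560.83  58.06 204.9 ] tilt 0.1 yaw 34.0 F [-0.  -0.6  3.5] gap 18.1 49.40862962715073 t 15.75 q [ 0.03  0.31  1.86 -0.    0.98 -0.57]
az 16.72 r 48.16 F [-0.  -0.6  3.5]
3 [[-0.024, -0.01, 0, 0, 0, 0, 0.9], [-0.023, -0.01, 0, 0, 0, 0, 0.9], [-0.022, -0.012, 0, 0, 0, 0, 0.9]]
```

>>> carry_out:
  targets:
    - [[-0.024, -0.01, 0, 0, 0, 0, 0.9], [-0.023, -0.01, 0, 0, 0, 0, 0.9], [-0.022, -0.012, 0, 0, 0, 0, 0.9], [0, 0, 0, 0, 0, 0, 0.9]]

```text
clock: 16.15
ee_pos: [562.6, 47.2, 205.0]
tcp_rot: [1.473, 2.772, 0.001]
wrist_force: [0.7, 0.9, 3.7]
finger_gap: 18.0
gripper_force: 49.4
```

```bash
python3 arc.py 514.7 44.2 -9 4
```

```text
az 3.62 r 47.99 F [0.7 0.9 3.7]
4 [[-0.015, -0.009, 0, 0, 0, 0, 0.9], [-0.014, -0.01, 0, 0, 0, 0, 0.9], [-0.014, -0.011, 0, 0, 0, 0, 0.9], [-0.013, -0.012, 0, 0, 0, 0, 0.9]]
```

>>> carry_out:
  targets:
    - [[-0.015, -0.009, 0, 0, 0, 0, 0.9], [-0.014, -0.01, 0, 0, 0, 0, 0.9], [-0.014, -0.011, 0, 0, 0, 0, 0.9], [-0.013, -0.012, 0, 0, 0, 0, 0.9], [0, 0, 0, 0, 0, 0, 0.9]]

```text
clock: 16.65
ee_pos: [562.0, 36.7, 205.1]
tcp_rot: [1.473, 2.772, 0.0]
wrist_force: [3.6, -0.1, 3.2]
finger_gap: 18.3
gripper_force: 49.4
```

```bash
python3 arc.py 514.7 44.2 -23 4.5
```

```text
az -9.05 r 47.91 F [ 3.6 -0.1  3.2]
4 [[-0.014, -0.013, 0, 0, 0, 0, 0.9], [-0.013, -0.015, 0, 0, 0, 0, 0.9], [-0.012, -0.015, 0, 0, 0, 0, 0.9], [-0.011, -0.016, 0, 0, 0, 0, 0.9]]
```

>>> carry_out:
  targets:
    - [[-0.013, -0.013, 0, 0, 0, 0, 0.9], [-0.012, -0.015, 0, 0, 0, 0, 0.9], [-0.011, -0.015, 0, 0, 0, 0, 0.9], [-0.011, -0.016, 0, 0, 0, 0, 0.9], [0, 0, 0, 0, 0, 0, 0.9]]

```text
clock: 17.15
ee_pos: [558.7, 25.5, 205.3]
tcp_rot: [1.473, 2.772, -0.0]
wrist_force: [5.0, -1.3, 4.5]
finger_gap: 18.4
gripper_force: 49.4
```

```bash
python3 arc.py 515.2 44.2 -40 4.5
```

```text
az -23.2 r 47.36 F [ 5.  -1.3  4.5]
4 [[-0.016, -0.018, 0, 0, 0, 0, 0.9], [-0.01, -0.021, 0, 0, 0, 0, 0.9], [-0.009, -0.022, 0, 0, 0, 0, 0.9], [-0.007, -0.022, 0, 0, 0, 0, 0.9]]
```

>>> carry_out:
  targets:
    - [[-0.016, -0.018, 0, 0, 0, 0, 0.9], [-0.01, -0.021, 0, 0, 0, 0, 0.9], [-0.009, -0.022, 0, 0, 0, 0, 0.9], [-0.007, -0.022, 0, 0, 0, 0, 0.9], [0, 0, 0, 0, 0, 0, 0.9]]

```text
clock: 17.65
ee_pos: [551.4, 13.2, 205.2]
tcp_rot: [1.473, 2.773, -0.002]
wrist_force: [4.4, -2.0, 5.8]
finger_gap: 18.5
gripper_force: 49.6
```

```bash
python3 arc.py 515.4 44.2 -58 4.5
```

```text
az -40.79 r 47.52 F [ 4.4 -2.   5.8]
4 [[-0.008, -0.023, 0, 0, 0, 0, 0.9], [-0.004, -0.023, 0, 0, 0, 0, 0.9], [-0.002, -0.024, 0, 0, 0, 0, 0.9], [0, -0.024, 0, 0, 0, 0, 0.9]]
```

>>> carry_out:
  targets:
    - [[-0.008, -0.023, 0, 0, 0, 0, 0.9], [-0.004, -0.023, 0, 0, 0, 0, 0.9], [-0.002, -0.024, 0, 0, 0, 0, 0.9], [0, -0.024, 0, 0, 0, 0, 0.9], [0, 0, 0, 0, 0, 0, 0.9]]

```text
clock: 18.15
ee_pos: [540.4, 3.4, 205.2]
tcp_rot: [1.473, 2.774, -0.003]
wrist_force: [3.3, -3.4, 7.2]
finger_gap: 18.4
gripper_force: 49.7
```

```bash
python3 arc.py 515.6 43.9 -75 4.5
```

```text
az -58.58 r 47.49 F [ 3.3 -3.4  7.2]
4 [[-0.002, -0.023, 0, 0, 0, 0, 0.9], [0.004, -0.023, 0, 0, 0, 0, 0.9], [0.005, -0.022, 0, 0, 0, 0, 0.9], [0.007, -0.022, 0, 0, 0, 0, 0.9]]
```

>>> carry_out:
  targets:
    - [[-0.002, -0.023, 0, 0, 0, 0, 0.9], [0.004, -0.023, 0, 0, 0, 0, 0.9], [0.005, -0.022, 0, 0, 0, 0, 0.9], [0.007, -0.022, 0, 0, 0, 0, 0.9], [0, 0, 0, 0, 0, 0, 0.9]]

```text
clock: 18.65
ee_pos: [527.6, -2.4, 205.1]
tcp_rot: [-1.473, -2.775, 0.004]
wrist_force: [2.1, -3.9, 7.1]
finger_gap: 18.3
gripper_force: 49.8
```

```bash
python3 arc.py 515.6 43.7 -88 4.5
```

```text
az -75.45 r 47.67 F [ 2.1 -3.9  7.1]
3 [[0.007, -0.022, 0, 0, 0, 0, 0.9], [0.01, -0.021, 0, 0, 0, 0, 0.9], [0.011, -0.021, 0, 0, 0, 0, 0.9]]
```

>>> carry_out:
  targets:
    - [[0.007, -0.022, 0, 0, 0, 0, 0.9], [0.01, -0.021, 0, 0, 0, 0, 0.9], [0.011, -0.021, 0, 0, 0, 0, 0.9], [0, 0, 0, 0, 0, 0, 0.9]]

```text
clock: 19.05
ee_pos: [516.9, -4.2, 205.1]
tcp_rot: [-1.473, -2.774, 0.005]
wrist_force: [1.3, -3.0, 7.6]
finger_gap: 18.3
gripper_force: 49.8
```

```bash
python3 arc.py 515.6 43.6 -100 4
```

```text
az -88.44 r 47.82 F [ 1.3 -3.   7.6]
3 [[0.011, -0.018, 0, 0, 0, 0, 0.9], [0.013, -0.017, 0, 0, 0, 0, 0.9], [0.015, -0.016, 0, 0, 0, 0, 0.9]]
```

>>> carry_out:
  targets:
    - [[0.011, -0.018, 0, 0, 0, 0, 0.9], [0.013, -0.017, 0, 0, 0, 0, 0.9], [0.015, -0.016, 0, 0, 0, 0, 0.9], [0, 0, 0, 0, 0, 0, 0.9]]

```text
clock: 19.45
ee_pos: [507.1, -3.6, 205.1]
tcp_rot: [-1.472, -2.774, 0.005]
wrist_force: [0.2, -2.7, 9.1]
finger_gap: 18.3
gripper_force: 49.9
```

```bash
python3 arc.py 515.6 43.6 -112 4
```

```text
az -100.2 r 47.96 F [ 0.2 -2.7  9.1]
3 [[0.016, -0.015, 0, 0, 0, 0, 0.9], [0.017, -0.014, 0, 0, 0, 0, 0.9], [0.017, -0.013, 0, 0, 0, 0, 0.9]]
```

>>> carry_out:
  targets:
    - [[0.016, -0.015, 0, 0, 0, 0, 0.9], [0.017, -0.014, 0, 0, 0, 0, 0.9], [0.017, -0.013, 0, 0, 0, 0, 0.9], [0, 0, 0, 0, 0, 0, 0.9]]

```text
clock: 19.85
ee_pos: [499.3, -1.4, 205.3]
tcp_rot: [1.471, 2.772, -0.004]
wrist_force: [3.9, -4.8, 4.7]
finger_gap: 18.1
gripper_force: 49.5
```

```bash
python3 arc.py 515.6 43.6 -126 4.5
```

```text
az -109.89 r 47.9 F [ 3.9 -4.8  4.7]
4 [[0.018, -0.013, 0, 0, 0, 0, 0.9], [0.02, -0.011, 0, 0, 0, 0, 0.9], [0.02, -0.01, 0, 0, 0, 0, 0.9], [0.021, -0.009, 0, 0, 0, 0, 0.9]]
```

>>> carry_out:
  targets:
    - [[0.018, -0.013, 0, 0, 0, 0, 0.9], [0, 0, 0, 0, 0, 0, 0.9]]

```text
clock: 20.05
ee_pos: [498.1, -0.8, 205.6]
tcp_rot: [1.468, 2.768, -0.002]
wrist_force: [7.9, -6.4, 2.1]
finger_gap: 18.5
gripper_force: 49.2
```

```bash
python3 arc.py 515.6 43.6 -126 4.5
```

```text
az -111.54 r 47.75 F [ 7.9 -6.4  2.1]
4 [[0.016, -0.012, 0, 0, 0, 0, 0.9], [0.018, -0.01, 0, 0, 0, 0, 0.9], [0.018, -0.009, 0, 0, 0, 0, 0.9], [0.019, -0.007, 0, 0, 0, 0, 0.9]]
```

>>> carry_out:
  targets:
    - [[0.018, -0.01, 0, 0, 0, 0, 0.9], [0, 0, 0, 0, 0, 0, 0.9], [0, 0, 0, 0, 0, 0, 0.9]]

```text
clock: 20.35
ee_pos: [497.0, -0.2, 205.8]
tcp_rot: [1.465, 2.764, -0.001]
wrist_force: [12.9, -8.3, -0.7]
finger_gap: 18.2
gripper_force: 48.9
```

```bash
python3 - <<'E'
from h import *
s=telemetry.state(); print(s['moment'])
p=vision.read_camera('top'); q=vision.read_camera('scene'); save('stop.png',np.hstack([cv2.resize(q['color'][190:300,150:270],(400,366)),cv2.resize(p['color'][175:275,155:265],(400,366))]))
E
python3 arc.py 515.6 43.6 -126 4.5
```

```text
[-1.44040906 -2.21514264  0.00810006]
az -112.93 r 47.56 F [12. -9. -1.]
3 [[0.019, -0.015, 0, 0, 0, 0, 0.9], [0.022, -0.011, 0, 0, 0, 0, 0.9], [0.023, -0.009, 0, 0, 0, 0, 0.9]]
```

View pics/stop.png

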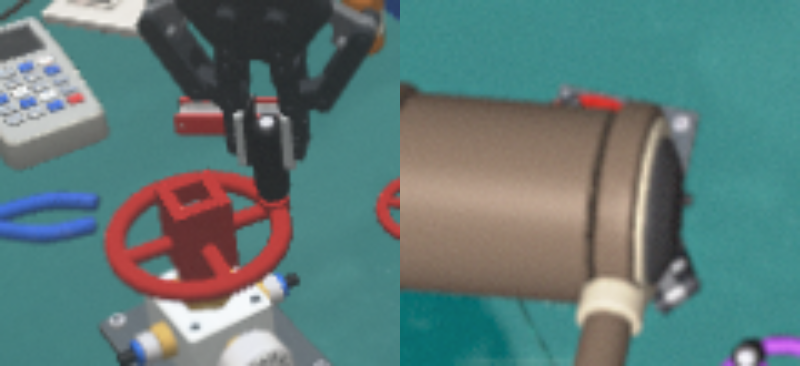

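Picture: the wheel is still seated, the handle is gripped at left-panel (268,165), and the valve is hard on its stop (tangential force about 15 N, no more travel). I'll check the grasp-point azimuth, allowing for tool tilt, and plan the back-off.

```bash
cat > az.py <<'E'
from h import *
c=np.array([515.3,43.9])
s=telemetry.state(); Rm=R.from_rotvec(s['tcp_rot']).as_matrix(); g=s['ee_pos']+54*Rm[:,2]; d=g[:2]-c; a=np.arctan2(d[1],d[0])
F=s['wrist_force']; print('grasp',g.round(2),'az',np.degrees(a).round(2),'r',np.hypot(*d).round(2),'Ft_ccw',(-F[0]*np.sin(a)+F[1]*np.cos(a)).round(2),'Fr',(F[0]*np.cos(a)+F[1]*np.sin(a)).round(2),'Fz',F[2].round(1),'t',round(s['clock'],2))
E
python3 az.py
python3 - <<'E'
import numpy as np
# earlier contact readings: pos, rotvec
from scipy.spatial.transform import Rotation as R
for p,r in(([507.1,-3.6],[-1.472,-2.774,.005]),([499.3,-1.4],[1.471,2.772,-.004]),([498.1,-.8],[1.468,2.768,-.002]),([497,-.2],[1.465,2.764,-.001])):
    g=np.array(p)+54*R.from_rotvec(r).as_matrix()[:2,2]; d=g-[515.3,43.9]; print(g.round(2),np.degrees(np.arctan2(d[1],d[0])).round(2),np.hypot(*d).round(2))
E
```

```text
grasp [497.7   -0.55 151.87] az -111.6 r 47.81 Ft_ccw 14.5 Fr 3.96 Fz -1.0 t 20.45
[506.96  -3.72] -99.93 48.35
[499.4   -1.61] -109.26 48.21
[498.47  -1.07] -110.52 48.02
[497.62  -0.57] -111.68 47.85
```

>>> carry_out:
  targets:
    - [[-0.018, 0.012, 0, 0, 0, 0, 0.9], [-0.018, 0.012, 0, 0, 0, 0, 0.9], [0, 0, 0, 0, 0, 0, 0.9], [0, 0, 0, 0, 0, 0, 0.9]]

```text
clock: 20.85
ee_pos: [499.3, -1.5, 205.3]
tcp_rot: [1.472, 2.773, -0.005]
wrist_force: [3.0, -5.3, 7.0]
finger_gap: 18.3
gripper_force: 49.9
```

```bash
python3 az.py; python3 arc.py 515.4 43.8 130 12
```

```text
grasp [499.33  -1.65 151.28] az -109.32 r 48.27 Ft_ccw 4.59 Fr 4.03 Fz 7.0 t 20.85
az -109.57 r 48.04 F [ 3.  -5.3  7. ]
20 [[-0.049, 0.045, 0, 0, 0, 0, 0.9], [-0.039, 0.054, 0, 0, 0, 0, 0.9], [-0.027, 0.062, 0, 0, 0, 0, 0.9], [-0.014, 0.065, 0, 0, 0, 0, 0.9], [0.001, 0.067, 0, 0, 0, 0, 0.9], [0.014, 0.065, 0, 0, 0, 0, 0.9], [0.027, 0.061, 0, 0, 0, 0, 0.9], [0.04, 0.054, 0, 0, 0, 0, 0.9], [0.049, 0.044, 0, 0, 0, 0, 0.9], [0.058, 0.034, 0, 0, 0, 0, 0.9], [0.064, 0.02, 0, 0, 0, 0, 0.9], [0.066, 0.007, 0, 0, 0, 0, 0.9], [0.067, -0.007, 0, 0, 0, 0, 0.9], [0.063, -0.021, 0, 0, 0, 0, 0.9], [0.058, -0.033, 0, 0, 0, 0, 0.9], [0.05, -0.045, 0, 0, 0, 0, 0.9], [0.039, -0.054, 0, 0, 0, 0, 0.9], [0.027, -0.061, 0, 0, 0, 0, 0.9], [0.014, -0.065, 0, 0, 0, 0, 0.9], [0, -0.067, 0, 0, 0, 0, 0.9]]
```

>>> carry_out:
  targets:
    - [[-0.018, 0.015, 0, 0, 0, 0, 0.9], [0, 0, 0, 0, 0, 0, 0.9]]

```text
clock: 21.05
ee_pos: [501.1, -2.1, 205.0]
tcp_rot: [-1.471, -2.773, 0.007]
wrist_force: [-0.7, -4.1, 10.6]
finger_gap: 18.2
gripper_force: 50.3
```

```bash
python3 az.py
```

```text
grasp [500.86  -2.27 151.03] az -107.37 r 48.38 Ft_ccw 0.6 Fr 4.11 Fz 10.6 t 21.05
```

>>> carry_out:
  targets:
    - [[-0.013, 0.012, 0, 0, 0, 0, 0.9], [0, 0, 0, 0, 0, 0, 0.9]]

```text
clock: 21.25
ee_pos: [502.9, -2.6, 205.0]
tcp_rot: [-1.471, -2.771, 0.008]
wrist_force: [-1.8, -3.9, 11.0]
finger_gap: 18.1
gripper_force: 50.5
```

```bash
python3 az.py
```

```text
grasp [502.58  -2.78 150.97] az -105.24 r 48.39 Ft_ccw -0.68 Fr 4.25 Fz 11.0 t 21.25
```

>>> carry_out:
  targets:
    - [[-0.013, 0.013, 0, 0, 0, 0, 0.9], [0, 0, 0, 0, 0, 0, 0.9]]

```text
clock: 21.45
ee_pos: [505.6, -3.1, 204.9]
tcp_rot: [-1.471, -2.771, 0.008]
wrist_force: [-2.8, -4.8, 11.2]
finger_gap: 18.4
gripper_force: 50.4
```

```bash
python3 az.py
```

```text
grasp [505.22  -3.27 150.91] az -102.06 r 48.23 Ft_ccw -1.77 Fr 5.31 Fz 11.2 t 21.45
```

>>> carry_out:
  targets:
    - [[-0.012, 0.014, 0, 0, 0, 0, 0.9], [0, 0, 0, 0, 0, 0, 0.9]]

```text
clock: 21.65
ee_pos: [508.4, -3.5, 204.9]
tcp_rot: [-1.47, -2.771, 0.009]
wrist_force: [-2.1, -4.4, 11.3]
finger_gap: 18.0
gripper_force: 50.4
```

```bash
python3 az.py
```

```text
grasp [508.01  -3.69 150.9 ] az -98.71 r 48.15 Ft_ccw -1.39 Fr 4.7 Fz 11.3 t 21.65
```

>>> carry_out:
  targets:
    - [[-0.011, 0.014, 0, 0, 0, 0, 0.9], [0, 0, 0, 0, 0, 0, 0.9]]

```text
clock: 21.85
ee_pos: [511.0, -3.9, 204.9]
tcp_rot: [-1.47, -2.772, 0.009]
wrist_force: [-1.3, -4.1, 12.2]
finger_gap: 18.3
gripper_force: 50.4
```

```bash
python3 az.py; python3 arc.py 515.4 43.8 145 12
```

```text
grasp [510.7   -4.04 150.88] az -95.48 r 48.16 Ft_ccw -0.92 Fr 4.19 Fz 12.2 t 21.85
az -95.22 r 47.87 F [-1.3 -4.1 12.2]
21 [[-0.036, 0.053, 0, 0, 0, 0, 0.9], [-0.024, 0.059, 0, 0, 0, 0, 0.9], [-0.012, 0.062, 0, 0, 0, 0, 0.9], [0.001, 0.064, 0, 0, 0, 0, 0.9], [0.013, 0.062, 0, 0, 0, 0, 0.9], [0.026, 0.059, 0, 0, 0, 0, 0.9], [0.036, 0.052, 0, 0, 0, 0, 0.9], [0.047, 0.044, 0, 0, 0, 0, 0.9], [0.054, 0.034, 0, 0, 0, 0, 0.9], [0.059, 0.022, 0, 0, 0, 0, 0.9], [0.063, 0.011, 0, 0, 0, 0, 0.9], [0.064, -0.003, 0, 0, 0, 0, 0.9], [0.062, -0.015, 0, 0, 0, 0, 0.9], [0.058, -0.027, 0, 0, 0, 0, 0.9], [0.051, -0.038, 0, 0, 0, 0, 0.9], [0.043, -0.047, 0, 0, 0, 0, 0.9], [0.032, -0.055, 0, 0, 0, 0, 0.9], [0.021, -0.06, 0, 0, 0, 0, 0.9], [0.009, -0.064, 0, 0, 0, 0, 0.9], [-0.004, -0.063, 0, 0, 0, 0, 0.9], [-0.017, -0.062, 0, 0, 0, 0, 0.9]]
```

>>> carry_out:
  targets:
    - [[-0.036, 0.053, -0.005, 0, 0, 0, 0.9], [-0.024, 0.059, 0, 0, 0, 0, 0.9], [-0.012, 0.062, 0, 0, 0, 0, 0.9], [0.001, 0.064, 0, 0, 0, 0, 0.9], [0.013, 0.062, 0, 0, 0, 0, 0.9], [0.026, 0.059, 0, 0, 0, 0, 0.9], [0.036, 0.052, 0, 0, 0, 0, 0.9], [0.047, 0.044, 0, 0, 0, 0, 0.9], [0.054, 0.034, 0, 0, 0, 0, 0.9], [0.059, 0.022, 0, 0, 0, 0, 0.9], [0.063, 0.011, 0, 0, 0, 0, 0.9], [0.064, -0.003, 0, 0, 0, 0, 0.9], [0.062, -0.015, 0, 0, 0, 0, 0.9], [0.058, -0.027, 0, 0, 0, 0, 0.9], [0.051, -0.038, 0, 0, 0, 0, 0.9], [0.043, -0.047, 0, 0, 0, 0, 0.9], [0.032, -0.055, 0, 0, 0, 0, 0.9], [0.021, -0.06, 0, 0, 0, 0, 0.9], [0.009, -0.064, 0, 0, 0, 0, 0.9], [0, 0, 0, 0, 0, 0, 0.9]]

```text
clock: 23.85
ee_pos: [490.3, 85.6, 205.0]
tcp_rot: [-1.474, -2.772, 0.002]
wrist_force: [1.6, -2.7, -0.4]
finger_gap: 18.4
gripper_force: 49.2
```

```bash
python3 az.py; python3 arc.py 515.4 43.8 345 12
```

```text
grasp [490.12  85.57 151.  ] az 121.14 r 48.68 Ft_ccw -0.02 Fr -3.14 Fz -0.4 t 23.85
az 121.04 r 48.76 F [ 1.6 -2.7 -0.4]
19 [[-0.008, -0.066, 0, 0, 0, 0, 0.9], [-0.017, -0.063, 0, 0, 0, 0, 0.9], [-0.029, -0.059, 0, 0, 0, 0, 0.9], [-0.041, -0.052, 0, 0, 0, 0, 0.9], [-0.051, -0.042, 0, 0, 0, 0, 0.9], [-0.057, -0.031, 0, 0, 0, 0, 0.9], [-0.064, -0.019, 0, 0, 0, 0, 0.9], [-0.065, -0.005, 0, 0, 0, 0, 0.9], [-0.065, 0.009, 0, 0, 0, 0, 0.9], [-0.062, 0.021, 0, 0, 0, 0, 0.9], [-0.057, 0.034, 0, 0, 0, 0, 0.9], [-0.048, 0.044, 0, 0, 0, 0, 0.9], [-0.038, 0.053, 0, 0, 0, 0, 0.9], [-0.027, 0.061, 0, 0, 0, 0, 0.9], [-0.014, 0.064, 0, 0, 0, 0, 0.9], [-0, 0.066, 0, 0, 0, 0, 0.9], [0.013, 0.064, 0, 0, 0, 0, 0.9], [0.026, 0.06, 0, 0, 0, 0, 0.9], [0.038, 0.054, 0, 0, 0, 0, 0.9]]
```

>>> carry_out:
  targets:
    - [[-0.01, -0.066, 0, 0, 0, 0, 0.9], [-0.018, -0.063, 0, 0, 0, 0, 0.9], [-0.03, -0.059, 0, 0, 0, 0, 0.9], [-0.041, -0.052, 0, 0, 0, 0, 0.9], [-0.051, -0.042, 0, 0, 0, 0, 0.9], [-0.057, -0.031, 0, 0, 0, 0, 0.9], [-0.064, -0.019, 0, 0, 0, 0, 0.9], [-0.065, -0.005, 0, 0, 0, 0, 0.9], [-0.065, 0.009, 0, 0, 0, 0, 0.9], [-0.062, 0.021, 0, 0, 0, 0, 0.9], [-0.057, 0.034, 0, 0, 0, 0, 0.9], [-0.048, 0.044, 0, 0, 0, 0, 0.9], [-0.038, 0.053, 0, 0, 0, 0, 0.9], [-0.027, 0.061, 0, 0, 0, 0, 0.9], [-0.014, 0.064, 0, 0, 0, 0, 0.9], [0, 0.066, 0, 0, 0, 0, 0.9], [0.013, 0.064, 0, 0, 0, 0, 0.9], [0.026, 0.06, 0, 0, 0, 0, 0.9], [0.038, 0.054, 0, 0, 0, 0, 0.9], [0, 0, 0, 0, 0, 0, 0.9]]

```text
clock: 25.85
ee_pos: [562.9, 32.9, 204.5]
tcp_rot: [-1.469, -2.772, 0.003]
wrist_force: [-4.9, 1.2, 2.0]
finger_gap: 18.2
gripper_force: 49.7
```

```bash
python3 az.py; python3 arc.py 515.5 43.5 570 12 345
```

```text
grasp [562.6   32.94 150.52] az -13.05 r 48.56 Ft_ccw 0.01 Fr -5.04 Fz 2.0 t 25.85
az 347.42 r 48.52 F [-4.9  1.2  2. ]
19 [[0.052, 0.04, 0, 0, 0, 0, 0.9], [0.057, 0.032, 0, 0, 0, 0, 0.9], [0.062, 0.02, 0, 0, 0, 0, 0.9], [0.065, 0.006, 0, 0, 0, 0, 0.9], [0.065, -0.007, 0, 0, 0, 0, 0.9], [0.062, -0.019, 0, 0, 0, 0, 0.9], [0.057, -0.033, 0, 0, 0, 0, 0.9], [0.05, -0.042, 0, 0, 0, 0, 0.9], [0.039, -0.053, 0, 0, 0, 0, 0.9], [0.028, -0.059, 0, 0, 0, 0, 0.9], [0.016, -0.063, 0, 0, 0, 0, 0.9], [0.002, -0.065, 0, 0, 0, 0, 0.9], [-0.011, -0.065, 0, 0, 0, 0, 0.9], [-0.024, -0.06, 0, 0, 0, 0, 0.9], [-0.036, -0.055, 0, 0, 0, 0, 0.9], [-0.046, -0.046, 0, 0, 0, 0, 0.9], [-0.054, -0.036, 0, 0, 0, 0, 0.9], [-0.061, -0.025, 0, 0, 0, 0, 0.9], [-0.064, -0.011, 0, 0, 0, 0, 0.9]]
```

>>> carry_out:
  targets:
    - [[0.052, 0.04, 0, 0, 0, 0, 0.9], [0.057, 0.032, 0, 0, 0, 0, 0.9], [0.062, 0.02, 0, 0, 0, 0, 0.9], [0.065, 0.006, 0, 0, 0, 0, 0.9], [0.065, -0.007, 0, 0, 0, 0, 0.9], [0.062, -0.019, 0, 0, 0, 0, 0.9], [0.057, -0.033, 0, 0, 0, 0, 0.9], [0.05, -0.042, 0, 0, 0, 0, 0.9], [0.039, -0.053, 0, 0, 0, 0, 0.9], [0.028, -0.059, 0, 0, 0, 0, 0.9], [0.016, -0.063, 0, 0, 0, 0, 0.9], [0.002, -0.065, 0, 0, 0, 0, 0.9], [-0.011, -0.065, 0, 0, 0, 0, 0.9], [-0.024, -0.06, 0, 0, 0, 0, 0.9], [-0.036, -0.055, 0, 0, 0, 0, 0.9], [-0.046, -0.046, 0, 0, 0, 0, 0.9], [-0.054, -0.036, 0, 0, 0, 0, 0.9], [-0.061, -0.025, 0, 0, 0, 0, 0.9], [-0.064, -0.011, 0, 0, 0, 0, 0.9], [0, 0, 0, 0, 0, 0, 0.9]]

```text
clock: 27.85
ee_pos: [475.9, 16.0, 205.6]
tcp_rot: [1.474, 2.772, -0.003]
wrist_force: [-2.0, -2.9, 1.9]
finger_gap: 18.3
gripper_force: 49.8
```

```bash
python3 az.py; python3 arc.py 515.5 43.5 612 6 570
```

```text
grasp [475.93  15.9  151.56] az -144.57 r 48.31 Ft_ccw 1.2 Fr 3.26 Fz 1.9 t 27.85
az 574.73 r 48.21 F [-2.  -2.9  1.9]
7 [[-0.03, 0.003, 0, 0, 0, 0, 0.9], [-0.029, 0.005, 0, 0, 0, 0, 0.9], [-0.029, 0.007, 0, 0, 0, 0, 0.9], [-0.028, 0.01, 0, 0, 0, 0, 0.9], [-0.027, 0.012, 0, 0, 0, 0, 0.9], [-0.026, 0.015, 0, 0, 0, 0, 0.9], [-0.024, 0.017, 0, 0, 0, 0, 0.9]]
```

>>> carry_out:
  targets:
    - [[-0.03, 0.003, 0, 0, 0, 0, 0.9], [-0.029, 0.005, 0, 0, 0, 0, 0.9], [-0.029, 0.007, 0, 0, 0, 0, 0.9], [-0.028, 0.01, 0, 0, 0, 0, 0.9], [-0.027, 0.012, 0, 0, 0, 0, 0.9], [-0.026, 0.015, 0, 0, 0, 0, 0.9], [-0.024, 0.017, 0, 0, 0, 0, 0.9], [0, 0, 0, 0, 0, 0, 0.9]]

```text
clock: 28.65
ee_pos: [500.6, -1.5, 205.6]
tcp_rot: [1.471, 2.773, -0.004]
wrist_force: [-2.4, -5.7, 2.8]
finger_gap: 18.6
gripper_force: 49.9
```

```bash
python3 az.py; python3 arc.py 515.5 43.5 621.5 4 612
```

```text
grasp [500.61  -1.68 151.59] az -107.86 r 47.89 Ft_ccw -0.51 Fr 6.12 Fz 2.8 t 28.65
az 611.63 r 47.42 F [-2.4 -5.7  2.8]
3 [[-0.017, 0.009, 0, 0, 0, 0, 0.9], [-0.013, 0.012, 0, 0, 0, 0, 0.9], [-0.013, 0.013, 0, 0, 0, 0, 0.9]]
```

>>> carry_out:
  targets:
    - [[-0.017, 0.01, 0, 0, 0, 0, 0.9], [-0.013, 0.012, 0, 0, 0, 0, 0.9], [-0.012, 0.012, 0, 0, 0, 0, 0.9], [0, 0, 0, 0, 0, 0, 0.9]]

```text
clock: 29.05
ee_pos: [508.3, -3.3, 205.6]
tcp_rot: [1.472, 2.773, -0.002]
wrist_force: [-1.8, -4.7, 1.9]
finger_gap: 18.4
gripper_force: 49.8
```

```bash
python3 az.py
```

```text
grasp [508.36  -3.43 151.6 ] az -98.34 r 47.84 Ft_ccw -1.13 Fr 4.87 Fz 1.9 t 29.05
```

>>> carry_out:
  targets:
    - [[0, 0, 0, 0, 0, 0, 0.9], [0, 0, 0, 0, 0, 0, 0.9], [0, 0, 0, 0, 0, 0, 0.9]]

```text
clock: 29.35
ee_pos: [508.2, -3.2, 205.6]
tcp_rot: [1.471, 2.773, -0.002]
wrist_force: [-1.6, -5.4, 1.5]
finger_gap: 18.3
gripper_force: 49.7
```

```bash
python3 az.py; python3 - <<'E'
from h import *
q=vision.read_camera('scene'); save('end.png',q['color'][170:310,140:300],4)
C=cloud(q); hsv=cv2.cvtColor(q['color'],cv2.COLOR_RGB2HSV)
red=((hsv[...,0]<8)|(hsv[...,0]>172))&(hsv[...,1]>130)&(np.hypot(C[...,0]-515,C[...,1]-44)<30)&(C[...,2]>118); print('hubtop',red.sum(),C[red].mean(0).round(1),np.percentile(C[red][:,2],[50,90]).round(1))
for n in('nippers','hex_keys','tape','oil'): print(n,[np.round(d['position']) for d in vision.mark_of(n,q)[:1]])
E
```

```text
grasp [508.28  -3.36 151.6 ] az -98.45 r 47.78 Ft_ccw -0.79 Fr 5.53 Fz 1.5 t 29.35
hubtop 223 [512.8  45.2 126.1] [126.6 128. ]
nippers [array([709.,  57.,   1.])]
hex_keys [array([ 687., -125.,   -3.])]
tape [array([ 551., -436.,   -4.])]
oil [array([ 689., -271.,    2.])]
```

View pics/end.png

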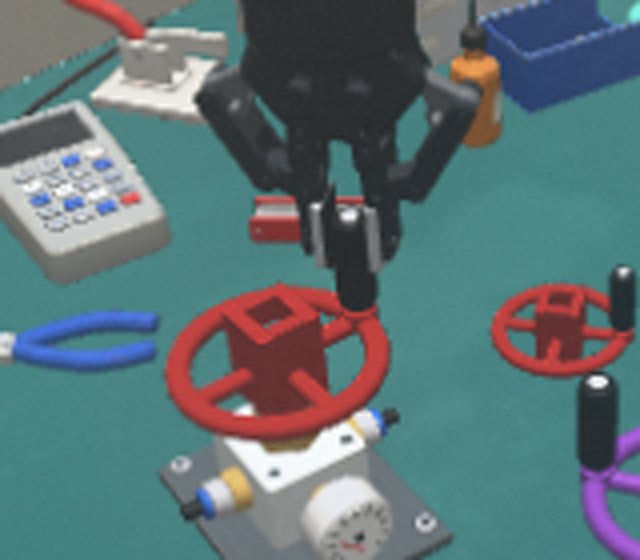

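The final picture shows the wheel still seated (hub top at z ≈ 126.6), the handle gripped at (352,260), and the bystanders where they started. Handing in.

```bash
python3 -c "
from station import workorder
print(workorder.finish_job())"
```

```text
the job is handed in; nothing more can be done
None
```

I seated the large red handwheel fully on the stem, turned it clockwise to the stop, backed it off two full turns (within roughly 1° by my estimate, taking the lost motion as about 8.8° since I couldn't measure it), and handed the job in still gripping the handle.

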